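# Lock the acrylic kitchen shelf on its post with a hitch pin

## Robot

A 6-joint arm with a two-finger parallel gripper is mounted at the origin on the work surface. World frame = base frame: x ahead of the robot, y to its left, z up, the work surface at z = 0. Lengths are in mm, angles in rad, forces in N, time in s.
With the tool pointing down it reaches from about 350 to 975 mm from the base axis. Payload 7.1 kg.
Tool frame: the origin (TCP) lies at the very end of the fingers, on their centre line; the grasp point (between the pads) lies 19 mm behind it; y points along the fingers, x is the direction in which the jaws open and shut, and the axes are right-handed (so a half turn about y gives the same grasp; the last joint's range is limited). The gripper opens to 88 mm and grips with 3 to 60 N. Pads are 20 mm wide; open, the fingers measure 115 mm over their backs; the gripper's body (75 mm by 178 mm) begins 61 mm behind the grasp point.
Start: joints at [-1.344, 0.423, 1.63, -0, 1.089, -0.019], TCP at [152.102, -606.193, 222.675] pointing down, gripper open.
Joint ranges: [-3, 3], [-0.9, 2.11], [0.09, 2.58], [-1.31, 4.45], [0.11, 2.69], [-2.54, 2.54]. Speed limits (rad/s): [2.39, 2.39, 3.01, 3.14, 3.14, 3.14].

## Interface

Orientations are given as a rotation vector (axis times angle).
In Python, from workcell import ctrl gives the robot as it stands. The module is installed in compiled form; this text tells all that it offers.
- The arm moves only by the tool carry_out, never from a script. Its arguments are lists of equal length, an entry for each row: "delta_pos": the shift along the tool's x, y, z in cm, a list of three; "rotation": the turn, a rotation vector about the tool's x, y, z in rad, a list of three. In form: {"delta_pos": [[dx, dy, dz], ...], "rotation": [[wx, wy, wz], ...]}. A call has 1 to 12 rows; each row is the pose to reach, as a shift and turn from the pose commanded when the call began, along the tool's axes at that moment; what a row does not reach only later rows make up. A row lasts 1/12 s, in which the tool goes at most 41.7 mm and 7.16 degrees, less where a joint would pass 70% of its speed; a pose out of reach is approached as far as the arm can. A call with a gripper value outside its range is refused whole. "hand" is the closure in counts, from 0 (fully open) to 255 (shut), set as the call begins (left out, the last holds). The fingers move at their own pace and stop on an object; the grip force is fixed at half the most. Time passes only in rows, so rows that repeat a pose let the fingers close. It gives the time, the measured TCP pose, the force and the opening at its end, in the units of the state.
- ctrl.get_obs(): the state, without advancing time (a new reading comes with each control period).
- ctrl.get_image(name): name is "scene" or "side" or "wrist"; returns the picture (400x640x3 uint8, red, green, blue); there is no depth.
- ctrl.camera_info(name): a dict with "fov_y" (degrees; the focal length in pixels is half the picture's height over the tangent of half this angle, whatever the lens; pixels are square), "cx", "cy" (the principal point, pixels), "R" (3x3) and "t" (3): a world point X has camera coordinates R X + t; the wrist camera has in their place "T_tool_cam" (4x4, takes a point from camera to tool coordinates, whose origin is the TCP and whose axes are the tool frame's). Camera axes: x right, y down, z forward; pixel columns grow to the right and rows downward; lengths in mm; the calibration is good to about 2 mm. A picture is of the moment at which its call begins: read the wrist's pose just before it. camera_info takes no time and is no camera call.
- ctrl.close_job(): hands the job in, once; it reports no verdict.
The state is a dict: "t": time; "qpos": joint angles; "qvel": joint speeds; "joint_torque": joint torques, N m; "ee_pos": TCP position; "orientation": TCP orientation; "ft_force": force on the tool from outside, world axes, zero at the start; "moment": the same for the moment, N m; "width": finger opening in mm.
Only numpy, scipy, OpenCV 4.12 (cv2) and the standard library are available. Lean on these libraries where they do the work, as an engineer would, in place of code of your own. Each camera call takes 0.05 s, during which the arm holds its last target.

## Task

Lock the acrylic shelf onto its bare post: take the hitch pin from the counter, push it from the robot's side through the cross hole near the post's top until its head is home against the post, then swing its sprung loop over the post's end so that it snaps shut round the pin's tip, and let go. The post does not always stand equally far out of the shelf, so feel for the hole: do not drive the pin with more than about 3 kg (30 N) or lean on the shelf with more than 4 kg (40 N), and leave the jar, bowl, pan and lunchbox where they stand.

Things in the scene. Friction and masses are not known exactly. Their poses are not given: they have to be found in the camera images.
- shelf: Slim clear acrylic shelf, fixed on the counter: 120 mm deep (x), 440 long (y), board top 92 mm up, an 18 mm lip along its back edge. Origin: on the counter under the bare square steel post at its -y (right) end; x runs from its front (robot's side) to its back, z up. The other post (y = 360 mm) is pinned already: leave it. Limits on shelf and post: 30 N by the pin, 40 N by the fingers.
- post_mid (a point): On the bare post's centre line 125 mm above the counter, axes as the shelf's; fixed to the shelf, does not follow the hole. Post 22 mm square, out of a 34 mm square collar whose top is at 104 mm. Round cross hole 10 mm wide through the post along x at y = 0; its height is 125 +-8 mm, told by no pose, constant in a run, always 15 mm below the post's flat top (black plug).
- pin: Steel hitch pin with loop, about 110 g, lying on the counter loop up. Origin: on the pin's axis at the front face of its head (which must meet the post's front face, shelf x = -11 mm), 9 mm above the counter at the start. x along the shank to the tip, z up. Shank 9 mm in diameter, 31 mm long, its last 6 mm tapering to a blunt 7.6 mm tip.
- pin_grip (a point): Where to grip the pin: middle of its head, 25 mm behind the pin's origin, axes as the pin's. The head is a flat-sided steel block, 14 mm wide (y), 18 mm high (z), from pin x = -38 to 0 mm; the loop's wire leaves its sides at pin x = -8 to -4 mm.
- loop (a joint): Swing of the sprung loop about a pivot in the head (along pin y, at pin x = -6 mm, z = 0), rad. 1.15 (start): open, 66 degrees up from the shank towards pin +z; 0: shut, along the shank, crossbar just past the tip. Over-centre spring: rests on either stop, flips at 0.57; takes about 4 N at the crossbar to leave the open stop, less towards the middle, beyond which it snaps shut by itself.
- loop_bar (a point): Middle of the loop's crossbar, 40 mm from the pivot. The loop is a U of 4 mm steel wire, 46 mm wide outside, 38 inside (along pin y); the crossbar is straight for 24 mm. With the pin home it clears the post all along its swing. Its x axis points outward from the pivot.
- jar: Closed glass jar with steel lid, 72 mm in diameter, about 110 mm high, standing on the shelf. Leave alone.
- bowl: White ceramic bowl, 100 mm in diameter, 45 mm high, standing on the shelf. Leave alone.
- pan: Steel chai pan, 148 mm in diameter at the rim, 75 mm high, with a long handle 190 mm out along its x, on the counter. Leave alone.
- lunchbox: Purple plastic lunchbox, 124 by 174 mm, 59 mm high, on the counter. Leave alone.

How it is judged:
By the outcome, as a careful person would: the job done as asked, in the order asked, and still so for the second after the job is handed in, with the robot touching nothing.
It also fails if it takes over 69 s, if anything falls off the work surface, if the arm or the gripper's body presses on something with over 40 N, if the wrist force passes 120 N, or if a joint passes its speed limit or range.

## Working session

There is one attempt and no reset: what is moved stays moved. The work goes in short steps, Python scripts to look and compute and a tool call to move; the robot and the scene stay as the last step left them, time stands still between calls to the robot, and variables do not carry over. Pictures are saved under pics/ and viewed, and the job is handed in when it is done.

Besides the shell and the picture viewer there is one more tool, called after "Emit:" as a command line: name --argument value ..., lists and objects as JSON in quotes. carry_out: Moves the arm, as the interface text tells. Its arguments: {"type":"object","properties":{"delta_pos":{"type":"array","items":{"type":"array","items":{"type":"number"}}},"rotation":{"type":"array","items":{"type":"array","items":{"type":"number"}}},"hand":{"type":"number"}},"required":["delta_pos","rotation"]}

```bash
mkdir -p pics; ls; python3 - <<'E'
from workcell import ctrl
import cv2
print(ctrl.get_obs())
for n in ["scene","side","wrist"]:
    cv2.imwrite(f"pics/{n}0.png",ctrl.get_image(n)[:,:,::-1]); print(n,ctrl.camera_info(n))
E
```

```text
pics
{'t': 0.0, 'qpos': array([-1.34401056e+00,  4.23859022e-01,  1.63068107e+00, -6.65665287e-07,
        1.08858518e+00, -1.90240562e-02]), 'qvel': array([-0.00196717,  0.00067492,  0.0001709 , -0.00078926, -0.00048677,
       -0.0023525 ]), 'joint_torque': array([-2.88302626e-04, -5.44620895e+01, -2.73666501e+01,  6.44593081e-02,
        2.26611266e-02, -1.32556361e-04]), 'ee_pos': array([ 151.97488685, -605.67305005,  221.89384748]), 'orientation': array([-1.31450644,  1.02707732, -1.02509111]), 'ft_force': array([-0.26845572, -0.15072604,  0.11150472]), 'moment': array([-0.06502661, -0.03012453, -0.01553211]), 'width': 87.70757589172742}
scene {'fov_y': 44.34007807211384, 'cx': 314.7459905723819, 'cy': 204.46587566733157, 'R': array([[-0.21465703,  0.97668796,  0.00173032],
       [ 0.8052642 ,  0.1779834 , -0.56557182],
       [-0.55269515, -0.1200106 , -0.82469723]]), 't': array([ 138.10925195, -385.40942298, 1709.35510364])}
side {'fov_y': 45.71829608358907, 'cx': 323.52606751288386, 'cy': 196.67635885351436, 'R': array([[-0.99086866, -0.13481731,  0.00189402],
       [-0.09037468,  0.6536723 , -0.75136205],
       [ 0.10005854, -0.74467229, -0.65988747]]), 't': array([ 576.56081666,  131.67199257, 1219.45242128])}
wrist {'fov_y': 67.00412522165443, 'cx': 323.5013386749133, 'cy': 203.71407373555678, 'T_tool_cam': array([[ 9.99998915e-01, -1.25487085e-03,  7.71475923e-04,
         1.73927204e-01],
       [-1.11629284e-03, -3.03849181e-01,  9.52719491e-01,
        -1.61892832e+02],
       [-9.61127588e-04, -9.52719319e-01, -3.03850252e-01,
         8.36776400e+01],
       [ 0.00000000e+00,  0.00000000e+00,  0.00000000e+00,
         1.00000000e+00]])}
```

View pics/scene0.png

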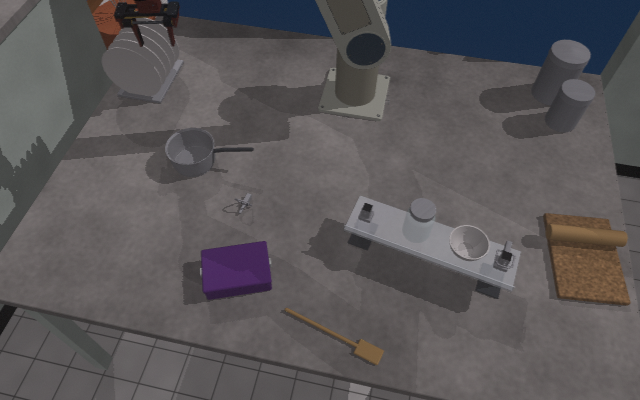

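View pics/side0.png

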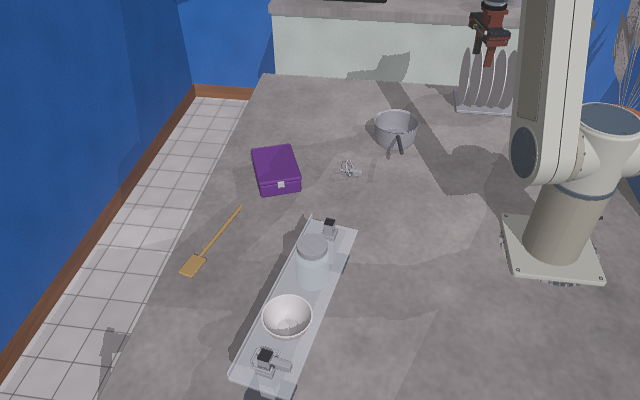

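View pics/wrist0.png

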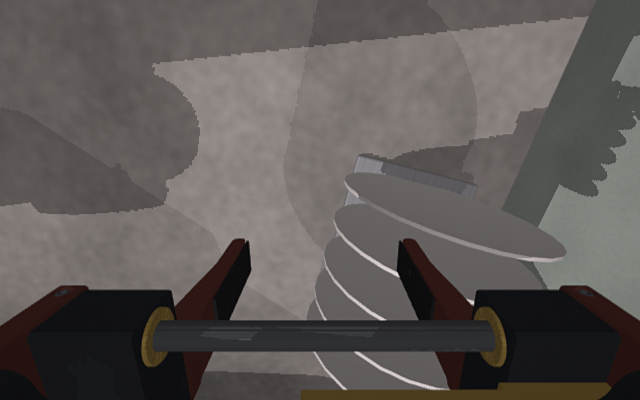

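The scene view shows the pin near (240,205), the bare post top near (368,208), the pan at (190,150) and the lunchbox at (236,268). I'll zoom in on the pin and the post.

```bash
cat > h.py <<'E'
import numpy as np, cv2
from scipy.spatial.transform import Rotation as Ro
from workcell import ctrl
def cam(n,obs=None):
    c=ctrl.camera_info(n); f=200/np.tan(np.radians(c['fov_y']/2))
    if 'R' in c: R,t=np.array(c['R']),np.array(c['t'])
    else:
        T=np.array(c['T_tool_cam']); Rw=Ro.from_rotvec(obs['orientation']).as_matrix()
        Rc=Rw@T[:3,:3]; p=Rw@T[:3,3]+obs['ee_pos']; R=Rc.T; t=-R@p
    return f,c['cx'],c['cy'],R,t
def ray(C,u,v):
    f,cx,cy,R,t=C; d=R.T@np.array([(u-cx)/f,(v-cy)/f,1.]); return -R.T@t,d/np.linalg.norm(d)
def onz(C,u,v,z):
    o,d=ray(C,u,v); return o+d*(z-o[2])/d[2]
def proj(C,X):
    f,cx,cy,R,t=C; p=R@np.asarray(X,float)+t; return np.array([f*p[0]/p[2]+cx,f*p[1]/p[2]+cy])
def tri(*rs):
    A=np.zeros((3,3));b=np.zeros(3)
    for o,d in rs:
        P=np.eye(3)-np.outer(d,d);A+=P;b+=P@o
    X=np.linalg.solve(A,b); return X,[np.linalg.norm((np.eye(3)-np.outer(d,d))@(X-o)) for o,d in rs]
E
python3 - <<'E'
import cv2,numpy as np
s=cv2.imread('pics/scene0.png');d=cv2.imread('pics/side0.png')
def z(i,x,y,w,h,k): return cv2.resize(i[y:y+h,x:x+w],None,fx=k,fy=k,interpolation=cv2.INTER_NEAREST)
a=np.hstack([z(s,215,185,50,35,8),z(s,345,190,50,35,8)])
b=np.hstack([z(d,330,150,50,35,8),z(d,305,210,50,35,8)])
cv2.imwrite('pics/zoom0.png',np.vstack([a,b]))
E
```

```text
(no output)
```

View pics/zoom0.png

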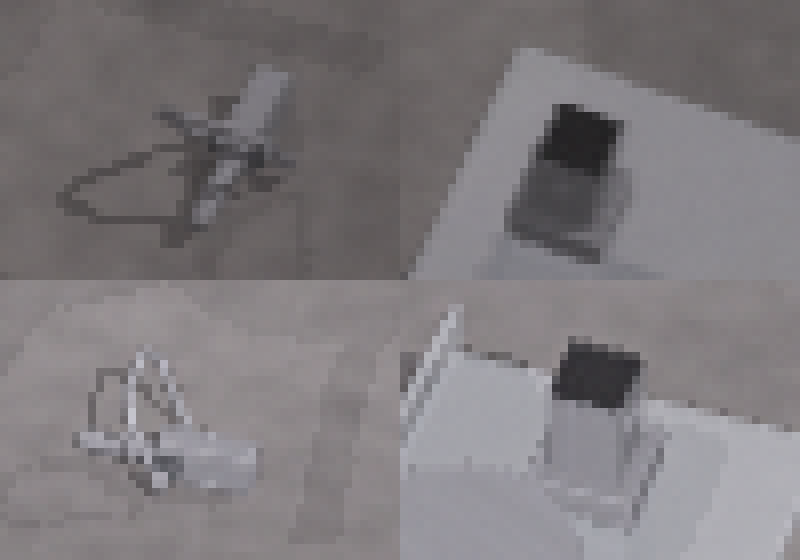

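The zooms show the pin's tip at scene (240,212) and its head end at (249,194). In the side view the tip is at (340,170) and the head end at (361,174). The plug's centre is at scene (368,207) and side (330,222).

```bash
python3 - <<'E'
from h import *
np.set_printoptions(precision=1,suppress=True)
S,D=cam('scene'),cam('side')
def T(a,b): X,r=tri(ray(S,*a),ray(D,*b)); print(X,np.array(r)); return X
print('plug');p=T((367.7,207.5),(329.9,221.9))
print('tip');a=T((240.4,212.5),(340.2,170));print(onz(S,240.4,212.5,9),onz(D,340.2,170,9))
print('headback');b=T((249,194.5),(361.2,174)); print(onz(S,249,194.5,12),onz(D,361.2,174,12))
# plug corners on its plane
for cs,C in (([(560,105),(622,122),(605,177),(540,160)],S),([(572,342),(640,352),(628,407),(555,398)],D)):
    for u,v in cs:
        q=(345+(u-400)/8,190+v/8) if C is S else (305+(u-400)/8,210+(v-280)/8)
        print(q,onz(C,*q,p[2]))
# shelf long edges scene
import cv2
E
python3 - <<'E'
import cv2
s=cv2.imread('pics/scene0.png');d=cv2.imread('pics/side0.png')
cv2.imwrite('pics/sh0.png',cv2.resize(s[190:300,335:530],None,fx=4,fy=4,interpolation=cv2.INTER_CUBIC))
E
```

```text
plug
[552.8 120.2 133.5] [2.5 2.5]
tip
[ 563.9 -238.2    7.4] [1.3 1.3]
[ 566.1 -236.8    9. ] [ 562.9 -237.7    9. ]
headback
[ 497.8 -231.7    5.8] [0.5 0.5]
[ 501.3 -230.1   12. ] [ 497.9 -223.2   12. ]
(365.0, 203.125) [543.1 112.5 133.5]
(372.75, 205.25) [545.4 133.3 133.5]
(370.625, 212.125) [568.  131.2 133.5]
(362.5, 210.0) [566.  109.6 133.5]
(326.5, 217.75) [560.8 104.9 133.5]
(335.0, 219.0) [540.7 106.4 133.5]
(333.5, 225.875) [541.4 129.4 133.5]
(324.375, 224.75) [562.7 128.6 133.5]
```

View pics/sh0.png

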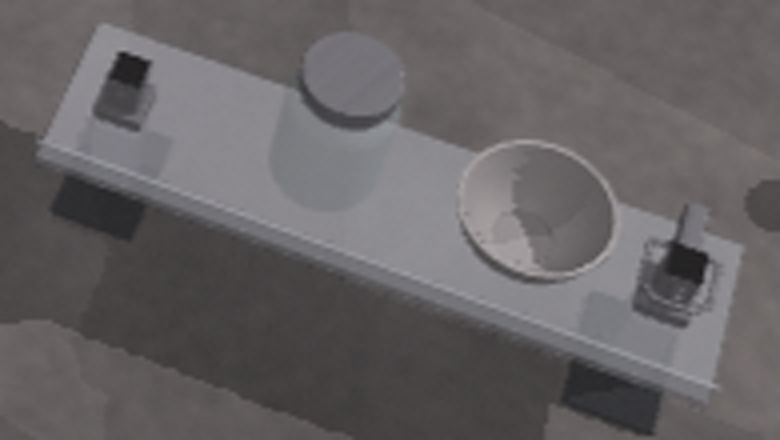

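```bash
python3 - <<'E'
from h import *
np.set_printoptions(precision=1,suppress=True)
S,D=cam('scene'),cam('side')
z4=lambda u,v:(335+u/4-.4,190+v/4-.4)
A=onz(S,*z4(103,24),92);B=onz(S,*z4(742,246),92);print('front edge',A,B,np.linalg.norm(B-A),'yaw',np.degrees(np.arctan2(-(B-A)[0],(B-A)[1])))
q0=onz(S,*z4(132,67),134);q1=onz(S,*z4(688,264),140);print('posts',q0,q1,np.linalg.norm((q1-q0)[:2]),np.degrees(np.arctan2(-(q1-q0)[0],(q1-q0)[1])))
j=onz(S,*z4(353,75),202);print('jar',j)
print('pan',onz(S,190,143,75),'lunch',onz(S,236,262,59))
o=ctrl.get_obs();print(Ro.from_rotvec(o['orientation']).as_matrix())
E
```

```text
front edge [491.9  95.   92. ] [575.7 521.6  92. ] 434.7431210112637 yaw -11.114143205559595
posts [552.1 120.7 134. ] [626.5 472.7 140. ] 359.69518992159124 -11.938209089768902
jar [576.1 254.1 202. ]
pan [ 398.2 -439.2   75. ] lunch [ 746.2 -186.2   59. ]
[[ 0.2 -0.   1. ]
 [-1.   0.   0.2]
 [-0.  -1.   0. ]]
```

```bash
cat >> h.py <<'E'
import json,os
def getcmd():
    d=json.load(open('cmd.json')); return np.array(d[0]),np.array(d[1])
def setcmd(p,R): json.dump([list(map(float,p)),np.asarray(R).tolist()],open('cmd.json','w'))
def apply(d_cm,w):
    p,R=getcmd(); setcmd(p+R@np.array(d_cm)*10,R@Ro.from_rotvec(w).as_matrix())
def down(yaw): # tool z along yaw (deg), tool y down
    c,s=np.cos(np.radians(yaw)),np.sin(np.radians(yaw)); z=np.array([c,s,0]);y=np.array([0,0,-1.]);return np.c_[np.cross(y,z),y,z]
def plan(p,R):
    p0,R0=getcmd(); print('d_cm',np.round(R0.T@(np.array(p)-p0)/10,3),'w',np.round(Ro.from_matrix(R0.T@R).as_rotvec(),4))
E
python3 - <<'E'
from h import *
o=ctrl.get_obs()
R=Ro.from_rotvec(o['orientation']).as_matrix();print(np.degrees(np.arctan2(R[1,2],R[0,2])),R.round(4))
setcmd([152.102,-606.193,222.675],R)
plan([500,-231.5,170],down(-6.5))
E
```

```text
14.084388968699171 [[ 2.434e-01 -3.000e-04  9.699e-01]
 [-9.699e-01  1.200e-03  2.434e-01]
 [-1.200e-03 -1.000e+00  0.000e+00]]
d_cm [-27.871   5.301  42.862] w [ 2.000e-04  3.593e-01 -1.200e-03]
```

Emit:
carry_out --delta_pos '[[-27.87, 2, 42.86], [-27.87, 2, 42.86], [-27.87, 2, 42.86], [-27.87, 2, 42.86], [-27.87, 2, 42.86], [-27.87, 5.3, 42.86], [-27.87, 5.3, 42.86], [-27.87, 5.3, 42.86], [-27.87, 5.3, 42.86], [-27.87, 5.3, 42.86], [-27.87, 5.3, 42.86], [-27.87, 5.3, 42.86]]' --rotation '[[0, 0.36, 0], [0, 0.36, 0], [0, 0.36, 0], [0, 0.36, 0], [0, 0.36, 0], [0, 0.36, 0], [0, 0.36, 0], [0, 0.36, 0], [0, 0.36, 0], [0, 0.36, 0], [0, 0.36, 0], [0, 0.36, 0]]'

```text
t: 1.15
ee_pos: [490.6, -240.9, 171.6]
orientation: [-1.153, 1.293, -1.293]
ft_force: [0.5, -1.8, 0.0]
width: 88.1
```

Emit:
carry_out --delta_pos '[[0, 0, 0], [0, 0, 0], [0, 0, 0]]' --rotation '[[0, 0, 0], [0, 0, 0], [0, 0, 0]]'

```text
t: 1.4
ee_pos: [489.4, -242.5, 171.7]
orientation: [-1.154, 1.293, -1.292]
ft_force: [0.4, 0.3, 0.2]
width: 87.8
```

```bash
python3 - <<'E'
from h import *
np.set_printoptions(precision=3,suppress=True)
o=ctrl.get_obs();print(o['ee_pos'],o['ft_force'],Ro.from_rotvec(o['orientation']).as_matrix())
im=ctrl.get_image('wrist')[:,:,::-1]; cv2.imwrite('pics/w1.png',im)
np.save('w1.npy',np.r_[o['ee_pos'],o['orientation']])
E
```

```text
[ 489.362 -242.526  171.654] [0.439 0.338 0.243] [[-0.113 -0.001  0.994]
 [-0.994  0.    -0.113]
 [-0.    -1.    -0.001]]
```

View pics/w1.png

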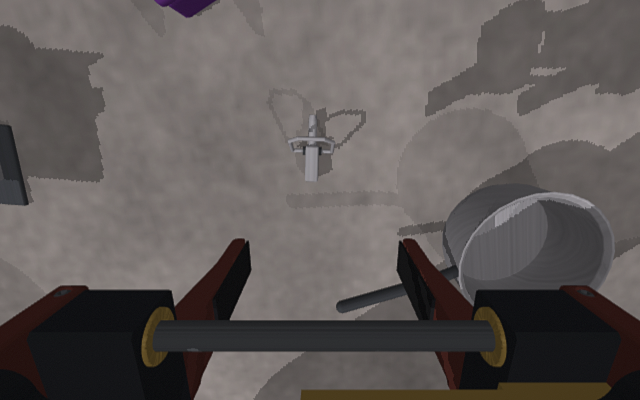

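The pin points straight up in the image at column ~311, with its head at rows 150–182 and its tip near row 112. I'll zoom in for its axis.

```bash
python3 - <<'E'
import cv2
s=cv2.imread('pics/w1.png')
cv2.imwrite('pics/w1z.png',cv2.resize(s[95:195,260:360],None,fx=6,fy=6,interpolation=cv2.INTER_NEAREST))
E
```

```text
(no output)
```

View pics/w1z.png

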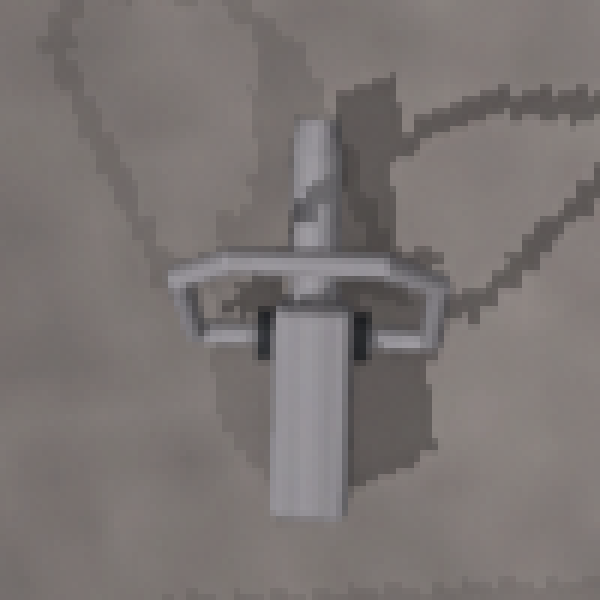

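```bash
python3 - <<'E'
from h import *
np.set_printoptions(precision=1,suppress=True)
w=np.load('w1.npy'); C=cam('wrist',dict(ee_pos=w[:3],orientation=w[3:]))
P=lambda u,v:(260+u/6-.5,95+v/6-.5)
hb=onz(C,*P(308.5,517),18);hf=onz(C,*P(313,310),18);hf0=onz(C,*P(313,310),9);tp=onz(C,*P(315.5,120),7)
print(hb,hf,hf0,tp,np.linalg.norm(tp-hb),np.linalg.norm(hf-hb))
print([np.degrees(np.arctan2(*(tp-hb)[[1,0]])) ,np.degrees(np.arctan2(*(hf-hb)[[1,0]]))])
E
```

```text
[ 499.8 -230.7   18. ] [ 535.9 -236.1   18. ] [ 534.9 -235.6    9. ] [ 566.8 -240.     7. ] 68.58057014634483 36.550900297818934
[np.float64(-7.924762532866174), np.float64(-8.477110078353075)]
```

```bash
python3 - <<'E'
from h import *
o=ctrl.get_obs(); setcmd(o['ee_pos'],Ro.from_rotvec(o['orientation']).as_matrix())
plan([512.7,-232.5,40],down(-8.1)); plan([512.7,-232.5,3],down(-8.1))
print(onz(cam('scene'),252,150,60))
E
```

```text
d_cm [-1.331 13.185  2.232] w [0.0005 0.0268 0.0001]
d_cm [-1.332 16.885  2.234] w [0.0005 0.0268 0.0001]
[ 372.31116905 -254.00337199   60.        ]
```

Emit:
carry_out --delta_pos '[[-1.33, 3, 2.23], [-1.33, 7, 2.23], [-1.33, 10, 2.23], [-1.33, 13, 2.23], [-1.33, 14.5, 2.23], [-1.33, 15.8, 2.23], [-1.33, 16.4, 2.23], [-1.33, 16.6, 2.23], [-1.33, 16.6, 2.23], [-1.33, 16.6, 2.23]]' --rotation '[[0, 0.027, 0], [0, 0.027, 0], [0, 0.027, 0], [0, 0.027, 0], [0, 0.027, 0], [0, 0.027, 0], [0, 0.027, 0], [0, 0.027, 0], [0, 0.027, 0], [0, 0.027, 0]]' --hand 60

```text
t: 2.28
ee_pos: [514.0, -232.7, 7.0]
orientation: [-1.138, 1.311, -1.314]
ft_force: [-1.1, -0.4, 0.4]
width: 67.0
```

```bash
python3 - <<'E'
from h import *
np.set_printoptions(precision=3,suppress=True)
apply([-1.33,16.6,2.23],[0,.027,0])
o=ctrl.get_obs();print(o['ee_pos'],o['width'],o['ft_force'],getcmd()[0],Ro.from_rotvec(o['orientation']).as_matrix())
im=ctrl.get_image('wrist')[:,:,::-1]; cv2.imwrite('pics/w2.png',im)
np.save('w2.npy',np.r_[o['ee_pos'],o['orientation']])
E
```

```text
[ 513.959 -232.715    6.991] 66.99867679927262 [-1.112 -0.385  0.393] [ 512.657 -232.511    5.85 ] [[-0.141  0.002  0.99 ]
 [-0.99  -0.001 -0.141]
 [ 0.001 -1.     0.002]]
```

View pics/w2.png

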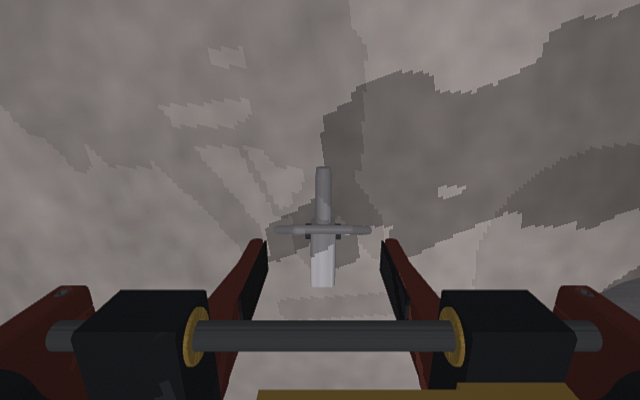

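The pin is centred between the fingers, with the head at rows 235–287, column ~323. I'll lower slightly and close.

Emit:
carry_out --delta_pos '[[0, 0.3, 0], [0, 0.3, 0], [0, 0.3, 0], [0, 0.3, 0], [0, 0.3, 0], [0, 0.3, 0], [0, 0.3, 0], [0, 0.3, 0], [0, 0.3, 0], [0, 0.3, 0]]' --rotation '[[0, 0, 0], [0, 0, 0], [0, 0, 0], [0, 0, 0], [0, 0, 0], [0, 0, 0], [0, 0, 0], [0, 0, 0], [0, 0, 0], [0, 0, 0]]' --hand 255

```text
t: 3.17
ee_pos: [513.3, -232.0, 2.9]
orientation: [-1.139, 1.313, -1.312]
ft_force: [0.6, -0.0, -0.6]
width: 13.7
```

```bash
python3 - <<'E'
from h import *
np.set_printoptions(precision=3,suppress=True)
apply([0,.3,0],[0,0,0])
o=ctrl.get_obs();print(o['ee_pos'],o['width'],o['ft_force'],getcmd()[0],Ro.from_rotvec(o['orientation']).as_matrix())
# plan to above post: pin origin->shelf frame; TCP = grip + 0 in x
yaw=-11.6;ex=np.array([np.cos(np.radians(yaw)),np.sin(np.radians(yaw)),0])
post=np.array([552.5,120.5,0])
up=o['ee_pos']+[0,0,217]; plan(up,getcmd()[1])
print(post-ex*(90))
plan([*(post-ex*90)[:2],220],down(yaw))
E
```

```text
[ 513.318 -232.05     2.902] 13.726472225615153 [ 0.638 -0.031 -0.554] [ 512.655 -232.511    2.85 ] [[-0.141 -0.     0.99 ]
 [-0.99   0.    -0.141]
 [-0.    -1.    -0.   ]]
d_cm [ -0.054 -21.705   0.048] w [0. 0. 0.]
[464.338 138.597   0.   ]
d_cm [-36.056 -21.712 -10.03 ] w [0.001 0.061 0.   ]
```

Emit:
carry_out --delta_pos '[[0, -3, 0], [0, -7, 0], [0, -11, 0], [-4, -15, -1], [-8, -18, -2], [-12, -20, -3], [-16, -21.7, -4], [-20, -21.7, -5], [-24, -21.7, -6.5], [-28, -21.7, -8], [-31, -21.7, -9], [-33, -21.7, -10]]' --rotation '[[0, 0, 0], [0, 0, 0], [0, 0, 0], [0, 0, 0], [0, 0.03, 0], [0, 0.061, 0], [0, 0.061, 0], [0, 0.061, 0], [0, 0.061, 0], [0, 0.061, 0], [0, 0.061, 0], [0, 0.061, 0]]'

```text
t: 4.17
ee_pos: [460.6, 109.1, 220.3]
orientation: [-1.106, 1.356, -1.357]
ft_force: [0.1, 0.7, 0.3]
width: 13.6
```

Emit:
carry_out --delta_pos '[[0, 0, 0], [0, 0, 0], [0, 0, 0], [0, 0, 0]]' --rotation '[[0, 0, 0], [0, 0, 0], [0, 0, 0], [0, 0, 0]]'

```text
t: 4.5
ee_pos: [461.3, 106.3, 219.8]
orientation: [-1.106, 1.357, -1.358]
ft_force: [-0.1, 0.1, -1.1]
width: 13.9
```

```bash
python3 - <<'E'
from h import *
np.set_printoptions(precision=3,suppress=True)
apply([-33,-21.7,-10],[0,.061,0])
o=ctrl.get_obs();print(o['ee_pos'],o['width'],o['ft_force'],getcmd()[0],Ro.from_rotvec(o['orientation']).as_matrix())
im=ctrl.get_image('wrist')[:,:,::-1]; cv2.imwrite('pics/w3.png',im)
np.save('w3.npy',np.r_[o['ee_pos'],o['orientation']])
E
```

```text
[461.301 106.346 219.809] 13.880472989305462 [-0.061  0.062 -1.078] [460.321 108.296 219.877] [[-0.202 -0.     0.979]
 [-0.979 -0.    -0.202]
 [ 0.    -1.    -0.   ]]
```

View pics/w3.png

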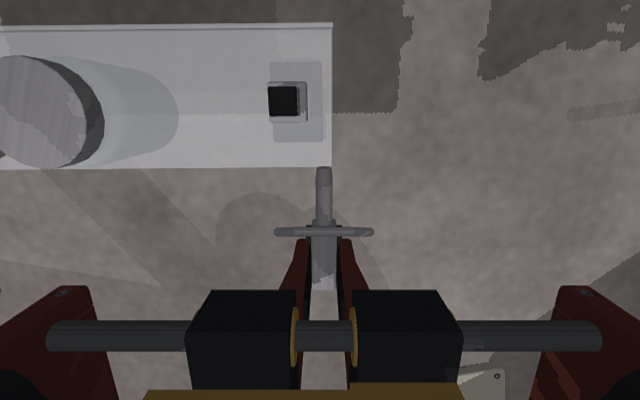

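The pin is held straight, with its tip at (323,167). The plug is centred near (283,101) and the shelf edges are parallel to the image rows. I'll measure more closely.

```bash
python3 - <<'E'
from h import *
np.set_printoptions(precision=2,suppress=True)
w=np.load('w3.npy'); C=cam('wrist',dict(ee_pos=w[:3],orientation=w[3:]))
im=cv2.imread('pics/w3.png'); g=cv2.cvtColor(im,cv2.COLOR_BGR2GRAY)
# plug blob
m=np.zeros_like(g);m[75:125,255:310]=(g[75:125,255:310]<45)*255
cs,_=cv2.findContours(m,cv2.RETR_EXTERNAL,cv2.CHAIN_APPROX_NONE);c=max(cs,key=cv2.contourArea);print(cv2.minAreaRect(c),cv2.boundingRect(c))
# shelf front edge & lip: per column gradient
for r0,r1 in((155,178),(15,40)):
    xs=np.arange(120,310,5) if r0>100 else np.arange(20,320,5); ys=[]
    for x in xs:
        col=cv2.GaussianBlur(im[:,:,0].astype(float),(3,3),0)[r0:r1,x]; d=np.abs(np.diff(col)); k=d.argmax(); ys.append(r0+k+.5)
    p=np.polyfit(xs,ys,1);ys=np.array(ys);ok=abs(ys-np.polyval(p,xs))<1.5;p=np.polyfit(xs[ok],ys[ok],1);print(p,ok.mean())
    a=onz(C,120,np.polyval(p,120),92);b=onz(C,310,np.polyval(p,310),92);print(np.degrees(np.arctan2(-(a-b)[0],(a-b)[1])))
# shank edges columns
for r in(172,180,190,200):
    print(r,np.where(np.abs(np.diff(g[r,300:345].astype(int)))>12)[0]+300)
cv2.imwrite('pics/w3z.png',cv2.resize(im[70:130,250:350],None,fx=8,fy=8,interpolation=cv2.INTER_NEAREST))
cv2.imwrite('pics/w3y.png',cv2.resize(im[155:245,270:380],None,fx=6,fy=6,interpolation=cv2.INTER_NEAREST))
E
```

```text
((282.5, 101.0), (28.0, 29.0), 90.0) (268, 87, 30, 29)
[ -0.01 169.53] 1.0
-11.114380837945724
[-0.01 25.03] 1.0
-11.219046469330646
172 [315 331]
180 [314 315 331 332]
190 [314 315 331 332]
200 [314 315 332]
```

View pics/w3z.png

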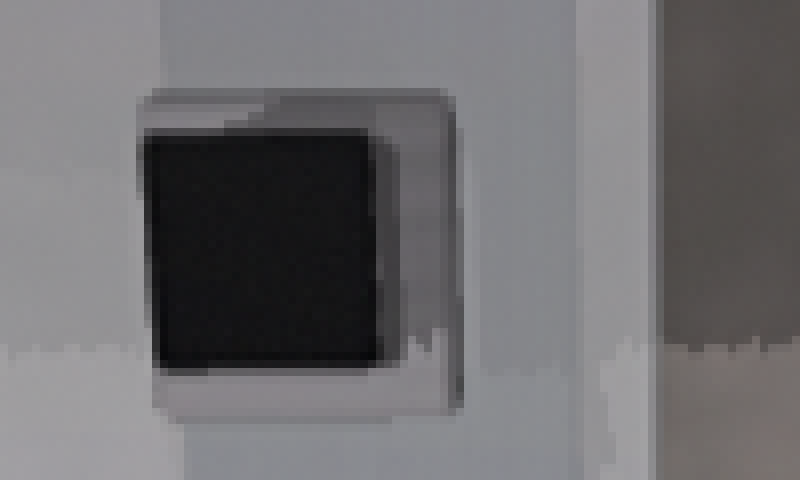

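View pics/w3y.png

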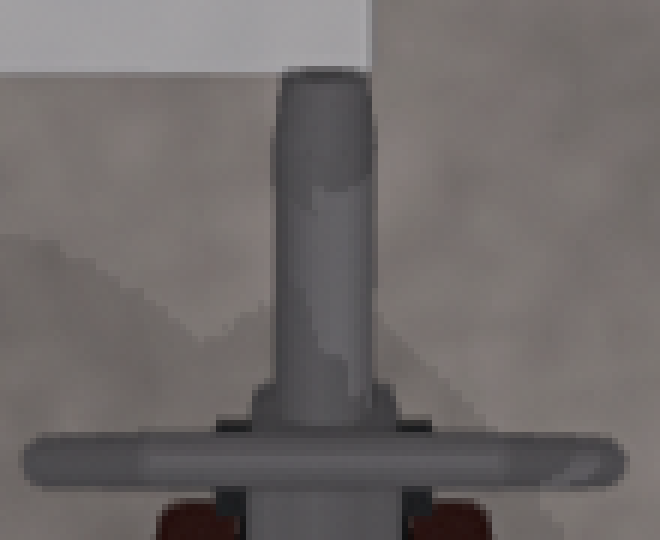

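```bash
python3 - <<'E'
from h import *
np.set_printoptions(precision=2,suppress=True)
w=np.load('w3.npy'); C=cam('wrist',dict(ee_pos=w[:3],orientation=w[3:])); R=Ro.from_rotvec(w[3:]).as_matrix()
P=lambda u,v:(250+u/8-.5,70+v/8-.5)
for z in(130,134,138,142,146):
    L=onz(C,*P(149,250),z);Rr=onz(C,*P(379,250),z);F=onz(C,*P(268,369),z);B=onz(C,*P(258,131),z)
    c=(L+Rr+F+B)/4
    print(z,np.linalg.norm(L-Rr),np.linalg.norm(F-B),c,'tool',R.T@(c-w[:3]))
t=onz(C,323.0,180,226.8);t2=onz(C,323.2,200,226.8);tip=onz(C,323.5,166.5,225)
for q in(t,t2,tip):print(q,R.T@(q-w[:3]))
S=cam('scene')
E
```

```text
130 22.666972727516097 22.213986157677716 [554.7  119.55 130.  ] tool [-31.83  89.79  88.82]
134 22.306739196767182 21.860951689344166 [554.52 119.07 134.  ] tool [-31.31  85.79  88.74]
138 21.946505666018176 21.507917221010732 [554.34 118.59 138.  ] tool [-30.8   81.79  88.66]
142 21.586272135269237 21.154882752677178 [554.16 118.1  142.  ] tool [-30.29  77.79  88.58]
146 21.22603860452027 20.801848284343635 [553.98 117.62 146.  ] tool [-29.78  73.79  88.5 ]
[507.82  96.59 226.8 ] [ 0.17 -7.   47.53]
[497.06  98.71 226.8 ] [ 0.26 -7.   36.56]
[514.45  94.94 225.  ] [ 0.44 -5.2  54.35]
```

```bash
python3 - <<'E'
from h import *
np.set_printoptions(precision=3,suppress=True)
o=ctrl.get_obs(); setcmd(o['ee_pos'],Ro.from_rotvec(o['orientation']).as_matrix())
yaw=-11.15;ex=np.array([np.cos(np.radians(yaw)),np.sin(np.radians(yaw)),0]);ey=np.array([-ex[1],ex[0],0])
post=np.array([554.4,118.9,0])
plan(post-ex*41+ey*.2+[0,0,150],down(yaw))
E
```

```text
d_cm [-3.123  6.98   4.747] w [ 0.    -0.009  0.   ]
```

Emit:
carry_out --delta_pos '[[-1.5, 1, 2], [-3.12, 2, 4.75], [-3.12, 4, 4.75], [-3.12, 5.5, 4.75], [-3.12, 6.5, 4.75], [-3.12, 7, 4.75], [-3.12, 7, 4.75], [-3.12, 7, 4.75], [-3.12, 7, 4.75], [-3.12, 7, 4.75]]' --rotation '[[0, -0.009, 0], [0, -0.009, 0], [0, -0.009, 0], [0, -0.009, 0], [0, -0.009, 0], [0, -0.009, 0], [0, -0.009, 0], [0, -0.009, 0], [0, -0.009, 0], [0, -0.009, 0]]'

```text
t: 5.38
ee_pos: [514.5, 128.3, 150.9]
orientation: [-1.11, 1.349, -1.351]
ft_force: [-0.2, 0.4, -1.8]
width: 13.8
```

```bash
cat > look.py <<'E'
from h import *
import sys
np.set_printoptions(precision=3,suppress=True)
n=sys.argv[1]
o=ctrl.get_obs();print(o['t'],o['ee_pos'],o['width'],o['ft_force'],o['moment'])
for c in sys.argv[2:]:
    im=ctrl.get_image(c)[:,:,::-1]; cv2.imwrite(f'pics/{c}{n}.png',im)
np.save(f'w{n}.npy',np.r_[o['ee_pos'],o['orientation']])
E
python3 look.py 4 wrist side
```

```text
5.3833 [514.527 128.302 150.892] 13.828269894727773 [-0.215  0.41  -1.808] [0.065 0.034 0.025]
```

View pics/wrist4.png

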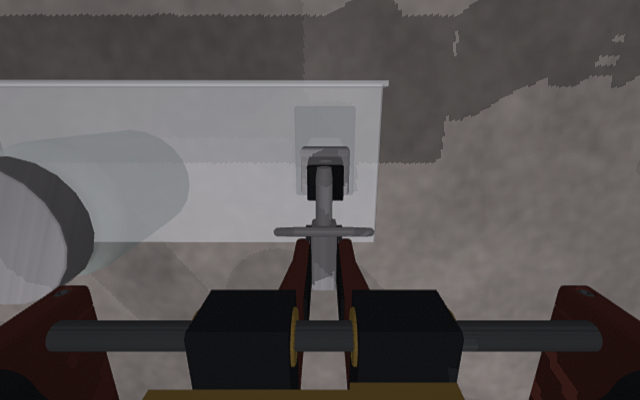

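View pics/side4.png

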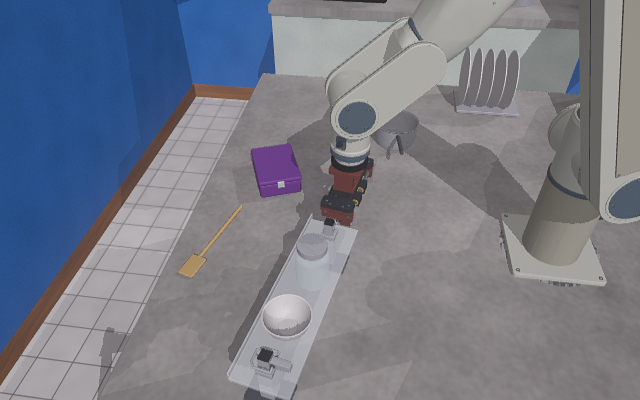

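```bash
python3 - <<'E'
import cv2
s=cv2.imread('pics/wrist4.png')
cv2.imwrite('pics/w4z.png',cv2.resize(s[140:240,275:375],None,fx=6,fy=6,interpolation=cv2.INTER_NEAREST))
g=cv2.cvtColor(s,cv2.COLOR_BGR2GRAY)
for r in (172,176,180,185,190,195,198,205,210,215): print(r,list(g[r,303:348]))
E
```

```text
172 [np.uint8(121), np.uint8(121), np.uint8(123), np.uint8(127), np.uint8(34), np.uint8(13), np.uint8(17), np.uint8(19), np.uint8(18), np.uint8(17), np.uint8(18), np.uint8(17), np.uint8(19), np.uint8(50), np.uint8(72), np.uint8(74), np.uint8(77), np.uint8(78), np.uint8(80), np.uint8(82), np.uint8(83), np.uint8(84), np.uint8(83), np.uint8(81), np.uint8(80), np.uint8(77), np.uint8(75), np.uint8(73), np.uint8(63), np.uint8(18), np.uint8(9), np.uint8(12), np.uint8(12), np.uint8(12), np.uint8(10), np.uint8(14), np.uint8(12), np.uint8(11), np.uint8(11), np.uint8(6), np.uint8(26), np.uint8(100), np.uint8(98), np.uint8(96), np.uint8(90)]
176 [np.uint8(120), np.uint8(120), np.uint8(122), np.uint8(125), np.uint8(36), np.uint8(10), np.uint8(18), np.uint8(17), np.uint8(18), np.uint8(18), np.uint8(18), np.uint8(15), np.uint8(27), np.uint8(66), np.uint8(73), np.uint8(77), np.uint8(77), np.uint8(80), np.uint8(81), np.uint8(82), np.uint8(85), np.uint8(85), np.uint8(82), np.uint8(81), np.uint8(80), np.uint8(78), np.uint8(74), np.uint8(72), np.uint8(69), np.uint8(33), np.uint8(11), np.uint8(12), np.ui
[... 4660 characters left out ...]
(158), np.uint8(158), np.uint8(157)]
215 [np.uint8(157), np.uint8(157), np.uint8(157), np.uint8(156), np.uint8(157), np.uint8(157), np.uint8(158), np.uint8(157), np.uint8(158), np.uint8(159), np.uint8(160), np.uint8(161), np.uint8(131), np.uint8(66), np.uint8(67), np.uint8(73), np.uint8(78), np.uint8(78), np.uint8(81), np.uint8(83), np.uint8(83), np.uint8(82), np.uint8(81), np.uint8(80), np.uint8(77), np.uint8(78), np.uint8(87), np.uint8(80), np.uint8(77), np.uint8(135), np.uint8(157), np.uint8(156), np.uint8(155), np.uint8(155), np.uint8(154), np.uint8(155), np.uint8(155), np.uint8(155), np.uint8(157), np.uint8(157), np.uint8(158), np.uint8(158), np.uint8(157), np.uint8(159), np.uint8(158)]
```

View pics/w4z.png

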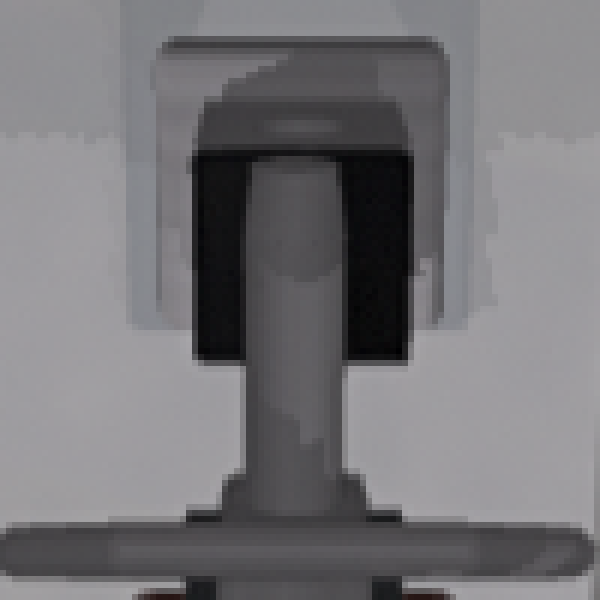

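The pin lies over the plug: pin centre column 323.6, plug centre 324.9, so it needs about 0.8 mm in tool +x. I'll correct that and feel downward for the post's top.

Emit:
carry_out --delta_pos '[[0.08, 0.3, 0], [0.08, 0.6, 0], [0.08, 0.9, 0], [0.08, 1.1, 0], [0.08, 1.1, 0], [0.08, 1.1, 0], [0.08, 1.1, 0]]' --rotation '[[0, 0, 0], [0, 0, 0], [0, 0, 0], [0, 0, 0], [0, 0, 0], [0, 0, 0], [0, 0, 0]]'

```text
t: 6.07
ee_pos: [513.8, 127.5, 138.9]
orientation: [-1.112, 1.35, -1.35]
ft_force: [-0.3, -0.2, -0.7]
width: 13.8
```

Emit:
carry_out --delta_pos '[[0, 0.1, 0], [0, 0.2, 0], [0, 0.2, 0]]' --rotation '[[0, 0, 0], [0, 0, 0], [0, 0, 0]]'

```text
t: 6.32
ee_pos: [513.7, 127.5, 136.8]
orientation: [-1.112, 1.35, -1.35]
ft_force: [-0.1, 0.6, -0.2]
width: 14.0
```

Emit:
carry_out --delta_pos '[[0, 0.1, 0], [0, 0.1, 0], [0, 0.1, 0]]' --rotation '[[0, 0, 0], [0, 0, 0], [0, 0, 0]]'

```text
t: 6.57
ee_pos: [513.8, 127.5, 135.9]
orientation: [-1.112, 1.35, -1.35]
ft_force: [0.4, 1.1, -2.7]
width: 13.6
```

Emit:
carry_out --delta_pos '[[0, 0.1, 0], [0, 0.1, 0], [0, 0.1, 0]]' --rotation '[[0, 0, 0], [0, 0, 0], [0, 0, 0]]'

```text
t: 6.82
ee_pos: [513.9, 127.6, 135.2]
orientation: [-1.111, 1.35, -1.35]
ft_force: [-1.9, 0.6, 2.0]
width: 14.0
```

Emit:
carry_out --delta_pos '[[0, 0.05, 0], [0, 0.05, 0], [0, 0.05, 0]]' --rotation '[[0, 0, 0], [0, 0, 0], [0, 0, 0]]'

```text
t: 7.07
ee_pos: [513.9, 127.6, 134.9]
orientation: [-1.111, 1.35, -1.35]
ft_force: [-3.3, -0.5, 5.9]
width: 13.4
```

Emit:
carry_out --delta_pos '[[0, 0.05, 0], [0, 0.05, 0], [0, 0.05, 0]]' --rotation '[[0, 0, 0], [0, 0, 0], [0, 0, 0]]'

```text
t: 7.32
ee_pos: [513.9, 127.6, 134.5]
orientation: [-1.111, 1.35, -1.35]
ft_force: [-2.5, -0.1, 7.8]
width: 14.0
```

Contact starts at TCP z ≈ 135.3, so the hole axis should be at TCP z ≈ 115.8. I'll lift, back off and go down.

Emit:
carry_out --delta_pos '[[0, -0.5, 0], [0, -1, 0], [0, -1, -1.5], [0, -1, -3], [0, -0.5, -3.8], [0, 0.5, -3.8], [0, 1.5, -3.8], [0, 1.87, -3.8], [0, 1.87, -3.8], [0, 1.87, -3.8], [0, 1.87, -3.8], [0, 1.87, -3.8]]' --rotation '[[0, 0, 0], [0, 0, 0], [0, 0, 0], [0, 0, 0], [0, 0, 0], [0, 0, 0], [0, 0, 0], [0, 0, 0], [0, 0, 0], [0, 0, 0], [0, 0, 0], [0, 0, 0]]'

```text
t: 8.32
ee_pos: [477.0, 134.8, 115.3]
orientation: [-1.111, 1.35, -1.35]
ft_force: [0.0, 0.4, -0.6]
width: 13.5
```

```bash
python3 look.py 5 wrist side scene; python3 - <<'E'
import cv2,numpy as np
s=cv2.imread('pics/wrist5.png')
d=cv2.imread('pics/side5.png');e=cv2.imread('pics/scene5.png')
a=cv2.resize(s[120:240,270:380],(550,600),interpolation=cv2.INTER_NEAREST)
b=cv2.resize(d[200:250,305:355],(250,250),interpolation=cv2.INTER_NEAREST)
c=cv2.resize(e[185:235,340:390],(250,250),interpolation=cv2.INTER_NEAREST)
k=np.zeros((600,800,3),np.uint8);k[:,:550]=a;k[:250,550:]=b;k[300:550,550:]=c
cv2.imwrite('pics/z5.png',k)
E
```

```text
8.3167 [476.98  134.813 115.345] 13.47800475512995 [ 0.043  0.402 -0.586] [0.02  0.039 0.022]
```

View pics/z5.png

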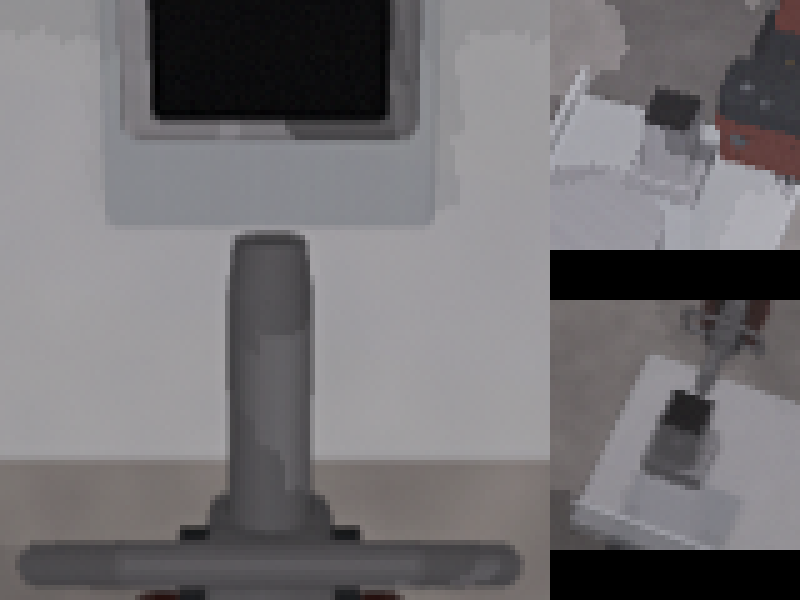

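The pin is centred on the post (zoomed columns 271 vs 270.5). I'll raise 0.4 mm and advance in small steps.

Emit:
carry_out --delta_pos '[[0, -0.04, 0.3], [0, -0.04, 0.6], [0, -0.04, 0.9], [0, -0.04, 0.9], [0, -0.04, 0.9]]' --rotation '[[0, 0, 0], [0, 0, 0], [0, 0, 0], [0, 0, 0], [0, 0, 0]]'

```text
t: 8.88
ee_pos: [485.6, 133.0, 115.6]
orientation: [-1.111, 1.35, -1.35]
ft_force: [0.2, -0.3, -1.0]
width: 13.9
```

Emit:
carry_out --delta_pos '[[0, 0, 0.1], [0, 0, 0.15], [0, 0, 0.15]]' --rotation '[[0, 0, 0], [0, 0, 0], [0, 0, 0]]'

```text
t: 9.13
ee_pos: [486.8, 132.8, 115.6]
orientation: [-1.112, 1.35, -1.35]
ft_force: [0.1, 0.0, -1.0]
width: 13.8
```

Emit:
carry_out --delta_pos '[[0, 0, 0.1], [0, 0, 0.15], [0, 0, 0.15]]' --rotation '[[0, 0, 0], [0, 0, 0], [0, 0, 0]]'

```text
t: 9.38
ee_pos: [488.4, 132.5, 115.6]
orientation: [-1.111, 1.35, -1.35]
ft_force: [1.1, 1.0, -0.7]
width: 13.8
```

Emit:
carry_out --delta_pos '[[0, 0, 0.1], [0, 0, 0.15], [0, 0, 0.15]]' --rotation '[[0, 0, 0], [0, 0, 0], [0, 0, 0]]'

```text
t: 9.63
ee_pos: [489.9, 132.2, 115.6]
orientation: [-1.111, 1.35, -1.35]
ft_force: [0.0, 0.3, -1.5]
width: 13.8
```

Emit:
carry_out --delta_pos '[[0, 0, 0.1], [0, 0, 0.15], [0, 0, 0.15]]' --rotation '[[0, 0, 0], [0, 0, 0], [0, 0, 0]]'

```text
t: 9.88
ee_pos: [491.4, 131.9, 115.6]
orientation: [-1.111, 1.35, -1.35]
ft_force: [0.5, -0.9, -1.4]
width: 13.5
```

Emit:
carry_out --delta_pos '[[0, 0, 0.1], [0, 0, 0.15], [0, 0, 0.15]]' --rotation '[[0, 0, 0], [0, 0, 0], [0, 0, 0]]'

```text
t: 10.13
ee_pos: [492.8, 131.6, 115.6]
orientation: [-1.111, 1.35, -1.35]
ft_force: [-0.8, 0.4, -0.5]
width: 13.6
```

Emit:
carry_out --delta_pos '[[0, 0, 0.1], [0, 0, 0.15], [0, 0, 0.15]]' --rotation '[[0, 0, 0], [0, 0, 0], [0, 0, 0]]'

```text
t: 10.38
ee_pos: [494.3, 131.3, 115.6]
orientation: [-1.111, 1.35, -1.35]
ft_force: [0.4, -0.4, -0.6]
width: 13.8
```

```bash
python3 look.py 6 wrist;  python3 - <<'E'
import cv2,numpy as np
s=cv2.imread('pics/wrist6.png')
cv2.imwrite('pics/z6.png',cv2.resize(s[120:240,270:380],(550,600),interpolation=cv2.INTER_NEAREST))
E
```

```text
10.3833 [494.304 131.349 115.632] 13.84239710645626 [ 0.439 -0.389 -0.573] [ 0.054 -0.027 -0.015]
```

View pics/z6.png

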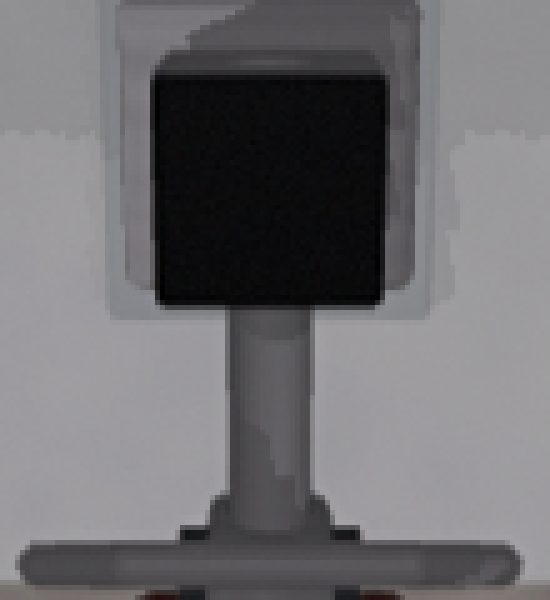

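The tip is at or behind the post's edge with no force, so it seems to have entered the hole. I'll continue.

Emit:
carry_out --delta_pos '[[0, 0, 0.1], [0, 0, 0.2], [0, 0, 0.3], [0, 0, 0.3]]' --rotation '[[0, 0, 0], [0, 0, 0], [0, 0, 0], [0, 0, 0]]'

```text
t: 10.77
ee_pos: [497.4, 130.8, 115.7]
orientation: [-1.111, 1.35, -1.35]
ft_force: [0.4, -0.3, -2.2]
width: 14.1
```

Emit:
carry_out --delta_pos '[[0, 0, 0.1], [0, 0, 0.2], [0, 0, 0.3], [0, 0, 0.3]]' --rotation '[[0, 0, 0], [0, 0, 0], [0, 0, 0], [0, 0, 0]]'

```text
t: 11.1
ee_pos: [500.3, 130.2, 115.6]
orientation: [-1.111, 1.35, -1.35]
ft_force: [0.1, -0.1, -1.5]
width: 13.9
```

Emit:
carry_out --delta_pos '[[0, 0, 0.1], [0, 0, 0.2], [0, 0, 0.3], [0, 0, 0.3]]' --rotation '[[0, 0, 0], [0, 0, 0], [0, 0, 0], [0, 0, 0]]'

```text
t: 11.43
ee_pos: [503.3, 129.6, 115.7]
orientation: [-1.111, 1.35, -1.35]
ft_force: [-0.4, 0.3, -1.6]
width: 13.8
```

Emit:
carry_out --delta_pos '[[0, 0, 0.1], [0, 0, 0.2], [0, 0, 0.3], [0, 0, 0.3]]' --rotation '[[0, 0, 0], [0, 0, 0], [0, 0, 0], [0, 0, 0]]'

```text
t: 11.77
ee_pos: [506.2, 129.0, 115.6]
orientation: [-1.111, 1.35, -1.35]
ft_force: [0.3, -0.4, -1.3]
width: 13.6
```

Emit:
carry_out --delta_pos '[[0, 0, 0.1], [0, 0, 0.2], [0, 0, 0.3], [0, 0, 0.3]]' --rotation '[[0, 0, 0], [0, 0, 0], [0, 0, 0], [0, 0, 0]]'

```text
t: 12.1
ee_pos: [509.2, 128.5, 115.6]
orientation: [-1.111, 1.35, -1.35]
ft_force: [-0.8, -0.2, -0.6]
width: 13.5
```

Emit:
carry_out --delta_pos '[[0, 0, 0.1], [0, 0, 0.2], [0, 0, 0.3], [0, 0, 0.3]]' --rotation '[[0, 0, 0], [0, 0, 0], [0, 0, 0], [0, 0, 0]]'

```text
t: 12.43
ee_pos: [512.1, 127.9, 115.6]
orientation: [-1.111, 1.35, -1.35]
ft_force: [0.9, 0.4, -1.6]
width: 13.7
```

Emit:
carry_out --delta_pos '[[0, 0, 0.1], [0, 0, 0.2], [0, 0, 0.2]]' --rotation '[[0, 0, 0], [0, 0, 0], [0, 0, 0]]'

```text
t: 12.68
ee_pos: [514.1, 127.5, 115.7]
orientation: [-1.111, 1.35, -1.35]
ft_force: [-0.5, 0.2, -0.8]
width: 13.9
```

```bash
python3 look.py 7 wrist;  python3 - <<'E'
import cv2,numpy as np
s=cv2.imread('pics/wrist7.png')
cv2.imwrite('pics/z7.png',cv2.resize(s[140:260,270:380],(550,600),interpolation=cv2.INTER_NEAREST))
E
```

```text
12.6833 [514.058 127.511 115.668] 13.935928499101426 [-0.547  0.195 -0.843] [0.043 0.048 0.031]
```

View pics/z7.png

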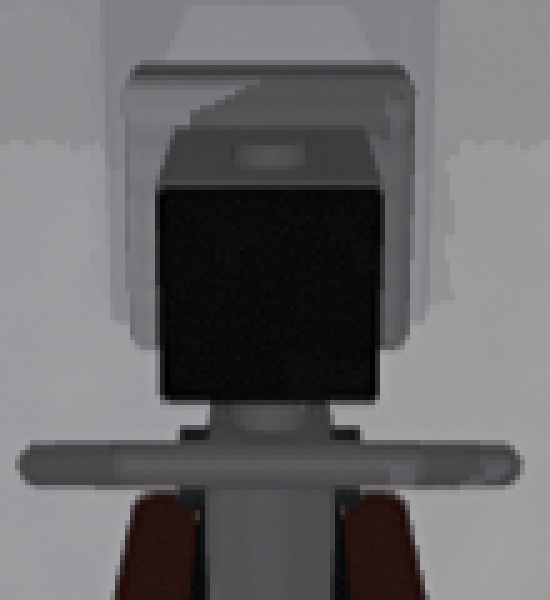

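The tip shows in the hole's rear opening at zoomed (270,155), so the pin is through. The last few millimetres go in small steps until the head seats.

Emit:
carry_out --delta_pos '[[0, 0, 0.1], [0, 0, 0.15], [0, 0, 0.15]]' --rotation '[[0, 0, 0], [0, 0, 0], [0, 0, 0]]'

```text
t: 12.98
ee_pos: [515.4, 127.2, 115.6]
orientation: [-1.111, 1.35, -1.35]
ft_force: [-0.5, 0.9, -1.6]
width: 13.6
```

Emit:
carry_out --delta_pos '[[0, 0, 0.1], [0, 0, 0.15], [0, 0, 0.15]]' --rotation '[[0, 0, 0], [0, 0, 0], [0, 0, 0]]'

```text
t: 13.23
ee_pos: [516.9, 126.9, 115.6]
orientation: [-1.111, 1.35, -1.35]
ft_force: [-0.2, -0.8, -1.7]
width: 13.8
```

Emit:
carry_out --delta_pos '[[0, 0, 0.1], [0, 0, 0.1], [0, 0, 0.1]]' --rotation '[[0, 0, 0], [0, 0, 0], [0, 0, 0]]'

```text
t: 13.48
ee_pos: [517.8, 126.7, 115.6]
orientation: [-1.112, 1.35, -1.35]
ft_force: [-0.4, 0.4, -1.0]
width: 14.0
```

Emit:
carry_out --delta_pos '[[0, 0, 0.1], [0, 0, 0.1], [0, 0, 0.1]]' --rotation '[[0, 0, 0], [0, 0, 0], [0, 0, 0]]'

```text
t: 13.73
ee_pos: [518.7, 126.6, 115.6]
orientation: [-1.111, 1.35, -1.35]
ft_force: [-0.1, 0.1, -1.0]
width: 14.1
```

Emit:
carry_out --delta_pos '[[0, 0, 0.05], [0, 0, 0.08], [0, 0, 0.08]]' --rotation '[[0, 0, 0], [0, 0, 0], [0, 0, 0]]'

```text
t: 13.98
ee_pos: [519.6, 126.4, 115.6]
orientation: [-1.111, 1.35, -1.35]
ft_force: [0.4, -0.2, -1.9]
width: 13.8
```

Emit:
carry_out --delta_pos '[[0, 0, 0.05], [0, 0, 0.08], [0, 0, 0.08]]' --rotation '[[0, 0, 0], [0, 0, 0], [0, 0, 0]]'

```text
t: 14.23
ee_pos: [520.4, 126.2, 115.6]
orientation: [-1.111, 1.35, -1.35]
ft_force: [-0.4, -0.3, -1.9]
width: 13.7
```

Emit:
carry_out --delta_pos '[[0, 0, 0.05], [0, 0, 0.05], [0, 0, 0.05]]' --rotation '[[0, 0, 0], [0, 0, 0], [0, 0, 0]]'

```text
t: 14.48
ee_pos: [520.6, 126.2, 115.6]
orientation: [-1.112, 1.35, -1.35]
ft_force: [-0.6, -0.1, -1.3]
width: 13.9
```

Emit:
carry_out --delta_pos '[[0, 0, 0.05], [0, 0, 0.08], [0, 0, 0.08]]' --rotation '[[0, 0, 0], [0, 0, 0], [0, 0, 0]]'

```text
t: 14.73
ee_pos: [520.7, 126.0, 115.5]
orientation: [-1.113, 1.351, -1.35]
ft_force: [-5.2, 1.5, 1.6]
width: 14.1
```

Emit:
carry_out --delta_pos '[[0, 0, 0.05], [0, 0, 0.08], [0, 0, 0.08]]' --rotation '[[0, 0, 0], [0, 0, 0], [0, 0, 0]]'

```text
t: 14.98
ee_pos: [520.7, 126.0, 115.3]
orientation: [-1.114, 1.353, -1.349]
ft_force: [-8.0, 2.1, 4.0]
width: 14.2
```

Emit:
carry_out --delta_pos '[[0, 0, 0.05], [0, 0, 0.05], [0, 0, 0.05]]' --rotation '[[0, 0, 0], [0, 0, 0], [0, 0, 0]]'

```text
t: 15.23
ee_pos: [520.7, 125.9, 115.3]
orientation: [-1.115, 1.353, -1.349]
ft_force: [-8.2, 3.3, 3.6]
width: 13.6
```

```bash
python3 look.py 8 wrist side;  python3 - <<'E'
import cv2,numpy as np
s=cv2.imread('pics/wrist8.png');d=cv2.imread('pics/side8.png')
a=cv2.resize(s[140:260,270:380],(550,600),interpolation=cv2.INTER_NEAREST)
b=cv2.resize(d[200:250,305:355],(250,250),interpolation=cv2.INTER_NEAREST)
k=np.zeros((600,800,3),np.uint8);k[:,:550]=a;k[:250,550:]=b
cv2.imwrite('pics/z8.png',k)
E
```

```text
15.2333 [520.726 125.918 115.262] 13.644890866657379 [-8.186  3.347  3.555] [0.53  1.448 0.055]
```

View pics/z8.png

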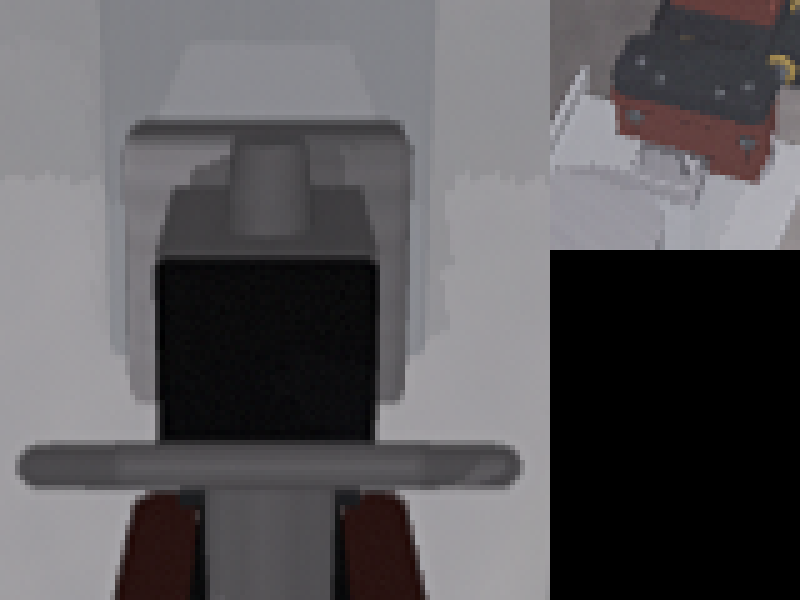

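The head is home: the TCP stopped at x ≈ 520.7 with about 8 N. The pin's tip stands about 9 mm out behind the post, at zoomed (270,185). I'll relax, release and rise.

Emit:
carry_out --delta_pos '[[0, 0, -0.1], [0, 0, -0.17], [0, 0, -0.17]]' --rotation '[[0, 0, 0], [0, 0, 0], [0, 0, 0]]'

```text
t: 15.58
ee_pos: [520.7, 126.0, 115.3]
orientation: [-1.112, 1.351, -1.35]
ft_force: [-3.0, 0.1, -1.0]
width: 13.9
```

Emit:
carry_out --delta_pos '[[0, 0, 0], [0, 0, 0], [0, 0, 0], [0, 0, 0], [0, 0, 0], [0, 0, 0]]' --rotation '[[0, 0, 0], [0, 0, 0], [0, 0, 0], [0, 0, 0], [0, 0, 0], [0, 0, 0]]' --hand 130

```text
t: 16.08
ee_pos: [521.4, 126.1, 115.7]
orientation: [-1.111, 1.35, -1.35]
ft_force: [1.0, -0.1, -0.1]
width: 43.2
```

Emit:
carry_out --delta_pos '[[0, -1, -0.3], [0, -2.5, -0.3], [0, -4.5, -0.3], [0, -6, -0.3], [0, -6, -0.3], [0, -6, -0.3], [0, -6, -0.3]]' --rotation '[[0, 0, 0], [0, 0, 0], [0, 0, 0], [0, 0, 0], [0, 0, 0], [0, 0, 0], [0, 0, 0]]'

```text
t: 16.67
ee_pos: [517.7, 126.5, 175.3]
orientation: [-1.112, 1.35, -1.35]
ft_force: [1.1, 0.7, -0.1]
width: 43.5
```

Emit:
carry_out --delta_pos '[[0, 0, 0], [0, 0, 0], [0, 0, 0], [0, 0, 0], [0, 0, 0], [0, 0, 0]]' --rotation '[[0, 0, 0], [0, 0, 0], [0, 0, 0], [0, 0, 0], [0, 0, 0], [0, 0, 0]]' --hand 255

```text
t: 17.17
ee_pos: [518.1, 126.6, 175.4]
orientation: [-1.112, 1.35, -1.35]
ft_force: [-0.8, 0.5, -0.4]
width: 6.5
```

```bash
python3 look.py 9 wrist side scene;  python3 - <<'E'
import cv2,numpy as np
d=cv2.imread('pics/side9.png');e=cv2.imread('pics/scene9.png')
b=cv2.resize(d[190:250,305:365],(400,400),interpolation=cv2.INTER_NEAREST)
c=cv2.resize(e[180:240,335:395],(400,400),interpolation=cv2.INTER_NEAREST)
cv2.imwrite('pics/z9.png',np.hstack([b,c]))
E
```

```text
17.1667 [518.142 126.63  175.39 ] 6.54780729262254 [-0.803  0.492 -0.395] [ 0.04   0.055 -0.001]
```

View pics/wrist9.png

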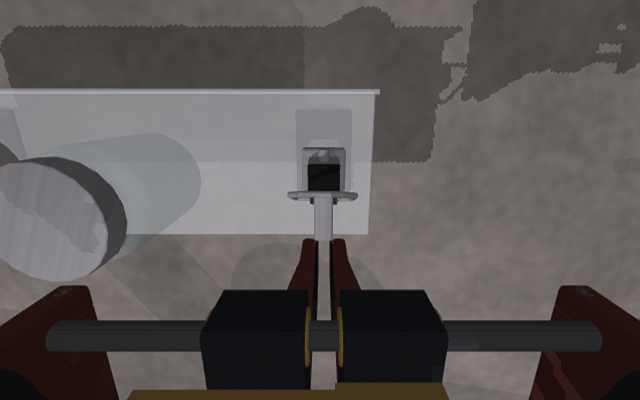

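View pics/z9.png

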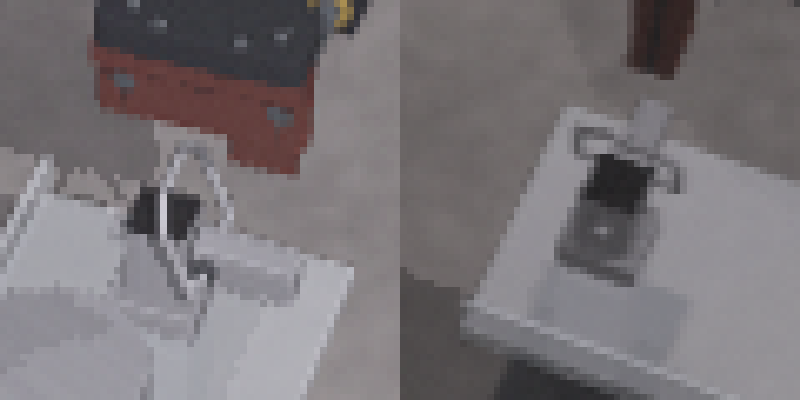

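The pin sits in the post by itself with its loop open; the crossbar is at wrist (323,194). The fingers are closing. I'll lower the closed fingertips behind the crossbar.

Emit:
carry_out --delta_pos '[[0, 0, 0.7], [0, 1.2, 0.7], [0, 2.2, 0.7], [0, 2.2, 0.7], [0, 2.2, 1.3], [0, 2.2, 1.8], [0, 2.2, 1.8], [0, 2.2, 1.8]]' --rotation '[[0, 0, 0], [0, 0, 0], [0, 0, 0], [0, 0, 0], [0, 0, 0], [0, 0, 0], [0, 0, 0], [0, 0, 0]]'

```text
t: 17.98
ee_pos: [536.6, 123.1, 154.0]
orientation: [-1.111, 1.35, -1.35]
ft_force: [0.0, -0.1, -0.1]
width: 0.7
```

```bash
python3 look.py 10 wrist side;  python3 - <<'E'
import cv2,numpy as np
s=cv2.imread('pics/wrist10.png');d=cv2.imread('pics/side10.png')
a=cv2.resize(s[150:270,270:380],(550,600),interpolation=cv2.INTER_NEAREST)
b=cv2.resize(d[200:250,305:355],(250,250),interpolation=cv2.INTER_NEAREST)
k=np.zeros((600,800,3),np.uint8);k[:,:550]=a;k[:250,550:]=b
cv2.imwrite('pics/z10.png',k)
E
```

```text
17.9833 [536.617 123.141 154.006] 0.6913856844725311 [ 0.046 -0.107 -0.107] [0.024 0.02  0.005]
```

View pics/z10.png

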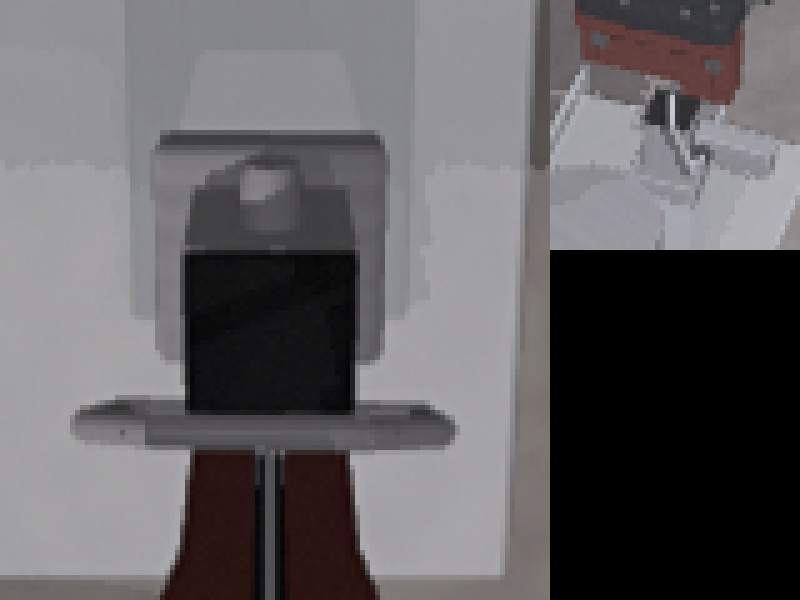

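The fingertips are centred under and behind the crossbar (zoomed columns 190–350 against the bar's 75–455). I'll push along the arc, the first half now.

Emit:
carry_out --delta_pos '[[0, 0, 0.3], [0, 0.1, 0.6], [0, 0.2, 0.8], [0, 0.3, 1.0], [0, 0.45, 1.25], [0, 0.6, 1.5], [0, 0.6, 1.5]]' --rotation '[[0, 0, 0], [0, 0, 0], [0, 0, 0], [0, 0, 0], [0, 0, 0], [0, 0, 0], [0, 0, 0]]'

```text
t: 18.67
ee_pos: [550.5, 120.2, 147.0]
orientation: [-1.112, 1.351, -1.35]
ft_force: [-3.4, -0.2, 0.6]
width: 0.6
```

```bash
python3 look.py 11 wrist side;  python3 - <<'E'
import cv2,numpy as np
s=cv2.imread('pics/wrist11.png');d=cv2.imread('pics/side11.png')
a=cv2.resize(s[150:270,270:380],(550,600),interpolation=cv2.INTER_NEAREST)
b=cv2.resize(d[200:250,305:355],(250,250),interpolation=cv2.INTER_NEAREST)
k=np.zeros((600,800,3),np.uint8);k[:,:550]=a;k[:250,550:]=b
cv2.imwrite('pics/z11.png',k)
E
```

```text
18.6667 [550.485 120.197 147.012] 0.5789309348937779 [-3.409 -0.223  0.623] [0.099 0.533 0.023]
```

View pics/z11.png

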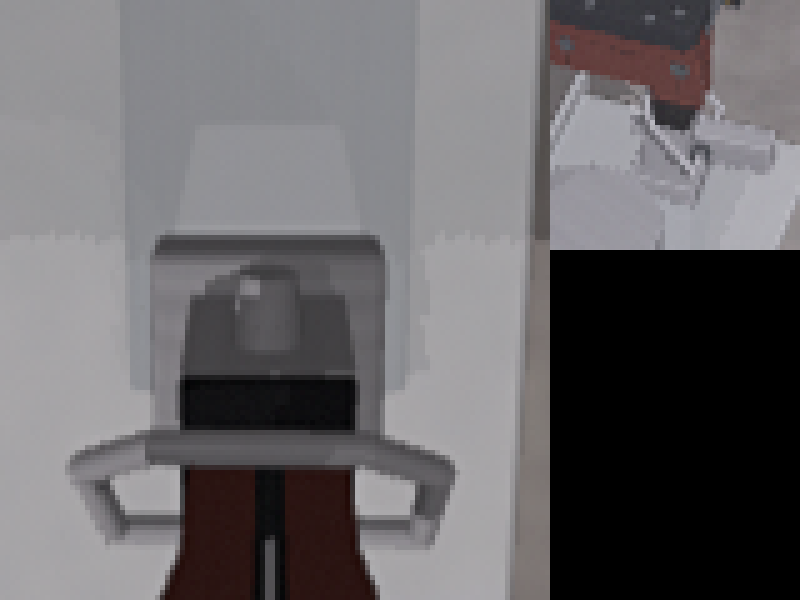

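The loop is swinging, with the bar on the fingers' front at zoomed row 450 and a force of 3.4 N. I'll finish past the centre while keeping the fingertips above the post's top.

Emit:
carry_out --delta_pos '[[0, 0.2, 0.2], [0, 0.35, 0.4], [0, 0.5, 0.6], [0, 0.62, 0.8], [0, 0.68, 1.0], [0, 0.68, 1.2], [0, 0.68, 1.4], [0, 0.68, 1.4]]' --rotation '[[0, 0, 0], [0, 0, 0], [0, 0, 0], [0, 0, 0], [0, 0, 0], [0, 0, 0], [0, 0, 0], [0, 0, 0]]'

```text
t: 19.43
ee_pos: [559.2, 117.7, 137.7]
orientation: [-1.121, 1.359, -1.346]
ft_force: [-11.9, 4.3, -8.5]
width: 0.2
```

```bash
python3 look.py 12 wrist side;  python3 - <<'E'
import cv2,numpy as np
s=cv2.imread('pics/wrist12.png');d=cv2.imread('pics/side12.png')
a=cv2.resize(s[150:270,270:380],(550,600),interpolation=cv2.INTER_NEAREST)
b=cv2.resize(d[200:250,305:355],(250,250),interpolation=cv2.INTER_NEAREST)
k=np.zeros((600,800,3),np.uint8);k[:,:550]=a;k[:250,550:]=b
cv2.imwrite('pics/z12.png',k)
E
```

```text
19.4333 [559.166 117.698 137.694] 0.23490976576782577 [-11.936   4.316  -8.489] [ 0.91   2.242 -0.016]
```

View pics/z12.png

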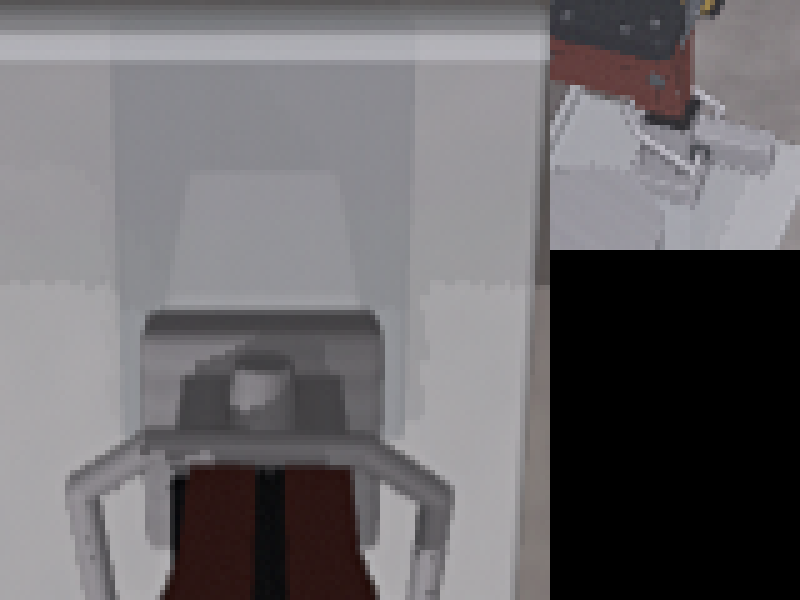

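The bar has jammed by friction against the fingers' front. The bar is at zoomed row 450 and the force is 12 N: the push was too horizontal near the centre. I'll back off, raise the fingertips so that the bar sits near their very end, and follow the true arc.

Emit:
carry_out --delta_pos '[[0, 0, -0.5], [0, 0, -1.0], [0, -0.3, -1.5], [0, -0.7, -1.6], [0, -1.1, -1.6], [0, -1.1, -1.4], [0, -1.1, -1.4]]' --rotation '[[0, 0, 0], [0, 0, 0], [0, 0, 0], [0, 0, 0], [0, 0, 0], [0, 0, 0], [0, 0, 0]]'

```text
t: 20.12
ee_pos: [551.9, 120.4, 152.8]
orientation: [-1.109, 1.348, -1.351]
ft_force: [-0.6, -0.1, -0.2]
width: 0.5
```

```bash
python3 look.py 13 wrist side;  python3 - <<'E'
import cv2,numpy as np
s=cv2.imread('pics/wrist13.png');d=cv2.imread('pics/side13.png')
a=cv2.resize(s[150:270,270:380],(550,600),interpolation=cv2.INTER_NEAREST)
b=cv2.resize(d[200:250,305:355],(250,250),interpolation=cv2.INTER_NEAREST)
k=np.zeros((600,800,3),np.uint8);k[:,:550]=a;k[:250,550:]=b
cv2.imwrite('pics/z13.png',k)
E
```

```text
20.1167 [551.929 120.361 152.84 ] 0.4516944554407723 [-0.595 -0.149 -0.156] [ 0.042 -0.022  0.01 ]
```

View pics/z13.png

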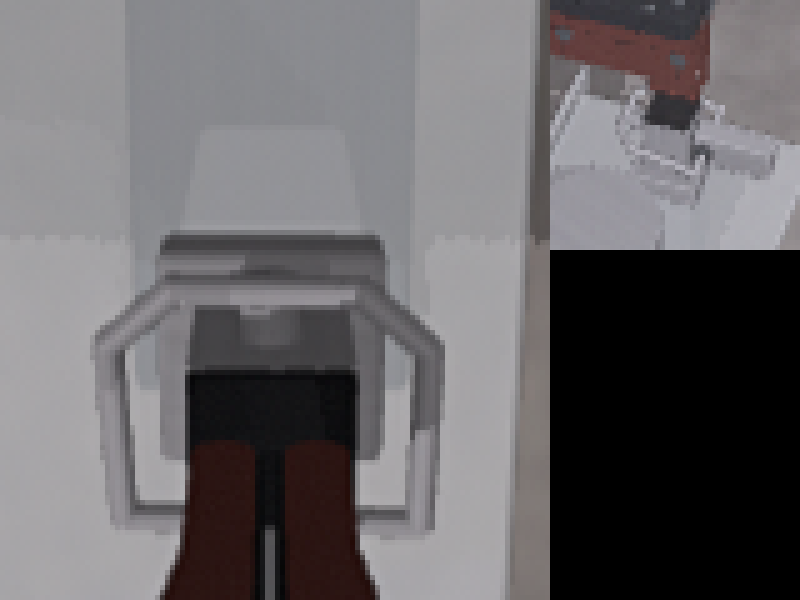

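The loop looks snapped shut: the bar is now behind the pin's tip at zoomed row 290. I'll withdraw and verify.

Emit:
carry_out --delta_pos '[[0, -1, 0], [0, -3, 0], [0, -5, 0], [0, -7, -1], [0, -8, -3], [0, -8, -5], [0, -8, -7], [0, -8, -7], [0, -8, -7], [0, -8, -7]]' --rotation '[[0, 0, 0], [0, 0, 0], [0, 0, 0], [0, 0, 0], [0, 0, 0], [0, 0, 0], [0, 0, 0], [0, 0, 0], [0, 0, 0], [0, 0, 0]]'

```text
t: 21.05
ee_pos: [483.0, 133.8, 232.4]
orientation: [-1.11, 1.349, -1.35]
ft_force: [0.5, 0.1, -0.1]
width: 0.6
```

```bash
python3 look.py 14 wrist side scene;  python3 - <<'E'
import cv2,numpy as np
s=cv2.imread('pics/wrist14.png');d=cv2.imread('pics/side14.png');e=cv2.imread('pics/scene14.png')
cv2.imwrite('pics/a14.png',np.hstack([cv2.resize(s,(400,250)),cv2.resize(e,(400,250))]))
b=cv2.resize(d[195:245,305:355],(400,400),interpolation=cv2.INTER_NEAREST)
c=cv2.resize(e[185:235,340:390],(400,400),interpolation=cv2.INTER_NEAREST)
cv2.imwrite('pics/z14.png',np.hstack([b,c]))
E
```

```text
21.05 [482.961 133.822 232.407] 0.5741764324514398 [ 0.49   0.143 -0.076] [ 0.012 -0.023  0.034]
```

View pics/wrist14.png

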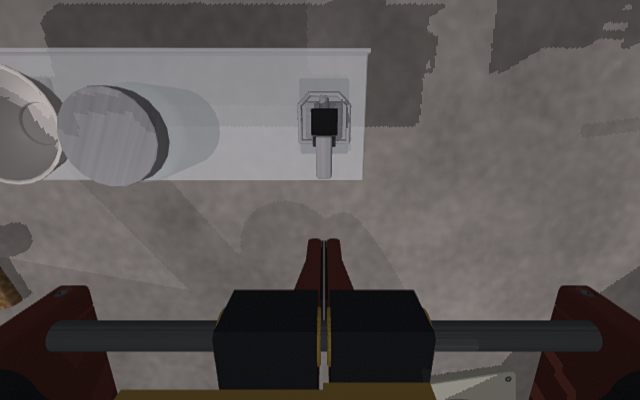

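View pics/z14.png

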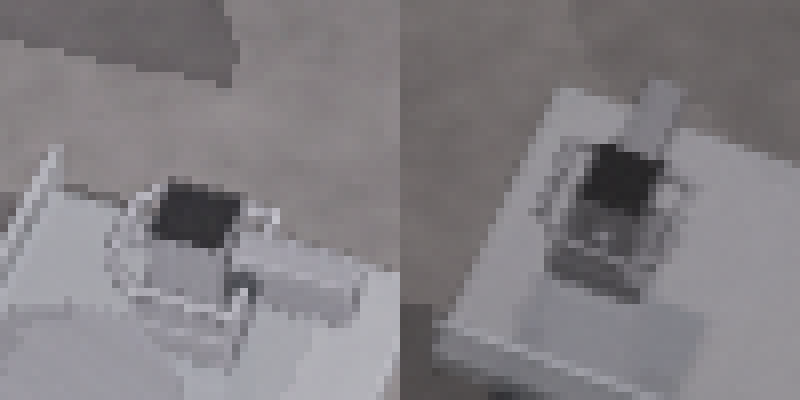

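View pics/scene14.png

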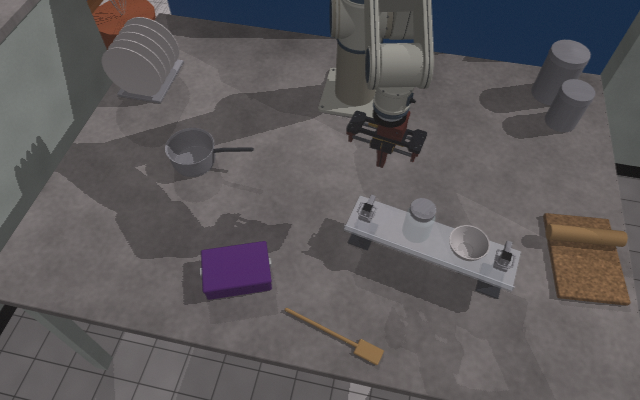

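The loop is shut round the tip just as on the other post, and the other items have not moved. One close check that the head is still home.

```bash
python3 - <<'E'
from h import *
np.set_printoptions(precision=1,suppress=True)
s=cv2.imread('pics/wrist14.png')
cv2.imwrite('pics/z15.png',cv2.resize(s[80:190,275:375],None,fx=5.4,fy=5.4,interpolation=cv2.INTER_NEAREST))
a=cv2.imread('pics/scene0.png').astype(int);b=cv2.imread('pics/scene14.png').astype(int)
for n,(x0,y0,x1,y1) in dict(jar=(408,197,438,240),bowl=(445,225,492,265),pan=(160,125,255,178),lunch=(198,238,275,300)).items():print(n,np.abs(a-b)[y0:y1,x0:x1].mean())
w=np.load('w14.npy');C=cam('wrist',dict(ee_pos=w[:3],orientation=w[3:]));R=Ro.from_rotvec(w[3:]).as_matrix()
E
```

```text
jar 5.257622739018088
bowl 5.301418439716312
pan 7.107315458457465
lunch 8.166387376064796
```

View pics/z15.png

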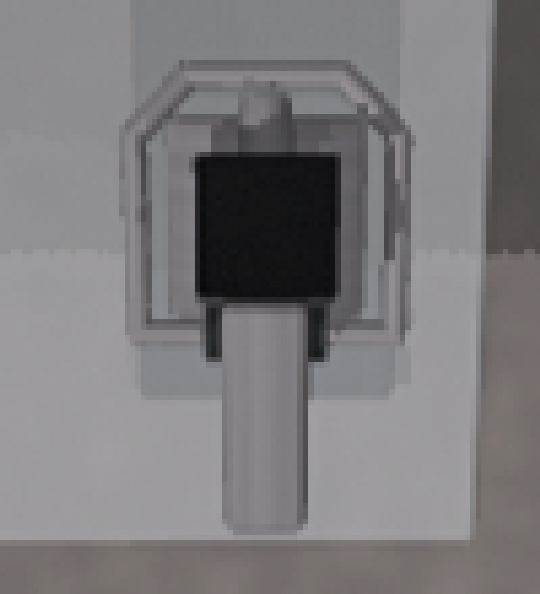

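```bash
python3 - <<'E'
from h import *
np.set_printoptions(precision=2,suppress=True)
w=np.load('w14.npy');C=cam('wrist',dict(ee_pos=w[:3],orientation=w[3:]));R=Ro.from_rotvec(w[3:]).as_matrix()
P=lambda u,v:(275+u/5.4-.5,80+v/5.4-.5)
f=onz(C,*P(266,299),136.8);b=onz(C,*P(266,531),130.7);tip=onz(C,*P(266,84),121.7)
print('head length behind post face',(R.T@(f-b))[2],'tip past front',(R.T@(tip-f))[2])
a=cv2.imread('pics/scene0.png');b=cv2.imread('pics/scene14.png')
g=lambda i:cv2.cvtColor(i,cv2.COLOR_BGR2GRAY).astype(np.float32)
for n,(x0,y0,x1,y1) in dict(jar=(405,195,440,242),bowl=(445,222,495,268),pan=(160,125,255,178),lunch=(195,235,278,302),bg=(540,210,630,305)).items():
    print(n,cv2.phaseCorrelate(g(a)[y0:y1,x0:x1].copy(),g(b)[y0:y1,x0:x1].copy()),(g(a)-g(b))[y0:y1,x0:x1].mean())
E
```

```text
head length behind post face 37.983903173756346 tip past front 31.83458997478906
jar ((0.028712761356715077, -0.055447691805259325), 0.9616337547561636) -3.8358662
bowl ((0.1514093289827656, 0.11701003854813763), 0.9392136651277542) -2.232174
pan ((-0.0348362731178824, -0.03626188927971086), 0.7287621375771216) -2.255015
lunch ((-0.02036509727933833, 0.053111000333274205), 0.8239002328595998) -1.8108253
bg ((0.005343527093501166, -0.001435009569100032), 0.9866649729234201) -4.135205
```

The head stands 38.0 mm out of the post face, which is its full length, so it is home. The loop is shut and nothing else has moved. Handing in.

```bash
python3 -c "
from workcell import ctrl
print(ctrl.get_obs()['t'],ctrl.close_job())"
```

```text
the job is handed in; nothing more can be done
21.2 None
```

The shelf is locked: the hitch pin is through the bare post with its head home, and the loop is snapped shut round the tip. I let go, moved the arm clear and handed the job in at 21.2 s.

- **Finding the hole:** I rested the pin lightly on the post's top at about 8 N, which put the hole axis 19.5 mm lower. The pin then slid in with almost no force, and the head seated at about 8 N.
- **Closing the loop:** I pushed the crossbar over with the closed fingertips. It jammed by friction just short of flipping, with a reading of about 15 N at the end of that push, under the limits. It had snapped shut by the time I backed off to try again.
- **Last checks:**
  - The head stands 38.0 mm out from the post's front face, which is its full length.
  - The tip measures about 32 mm past that face, against 31 mm nominal. That is within measuring error.
  - The crossbar is behind the tip, matching the other post.
  - The jar, bowl, pan and lunchbox shifted by less than 0.2 pixel in the scene view.
  - The wrist force at the end was about zero.

No final check failed. Force was read only at the end of each move, so short peaks in between were not seen.

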